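# Change over the watch-parts drawers

## Robot

A 6-joint arm with a two-finger parallel gripper is mounted at the origin on the work surface. World frame = base frame: x ahead of the robot, y to its left, z up, the work surface at z = 0. Lengths are in m, angles in degrees, forces in N, time in s.
With the tool pointing down it reaches from about 0.325 to 0.75 m from the base axis. Payload 7.6 kg.
Tool frame: the origin (TCP) lies at the very end of the fingers, on their centre line; the grasp point (between the pads) lies 19 mm behind it (arm.tcp_to_grasp is the z of the grasp point in the tool frame, in m); z points along the fingers, y is the line along which they close (so a half turn about z gives the same grasp; the last joint's range is limited). The gripper opens to 85 mm and grips with 20 to 120 N. Pads are 22 mm wide; open, the fingers measure 114 mm over their backs; the gripper's body (76 mm by 85 mm) begins 54 mm behind the grasp point. The pads swing forward as they close: fully open they stand 13 mm farther back than shut.
Start: joints at [-74.444, 2.991, 80.254, -0, 96.75, -4.028], TCP at [0.176, -0.495, 0.231] pointing down, gripper open.
Joint ranges: [-166.34, 166.34], [-52.06, 124.39], [6.96, 135.62], [-60.46, 240.46], [14.63, 156.25], [-167.68, 167.68]. Speed limits (degrees/s): [147.25, 147.25, 172.46, 180, 180, 180].

## Interface

Orientations are given as a 3x3 rotation matrix whose columns are the frame's x, y, z axes.
In Python, from plant import state, cams, order, arm gives the robot as it stands. The module is installed in compiled form; this text tells all that it offers.
- The arm moves only by the tool apply_moves, never from a script. Its argument "motion" is a list that holds one entry, the list of rows, each a list of 4 numbers: the shift along the world's x, y, z as a fraction of full scale, then the turn about the world's z as a fraction of full scale. In form: [[[dx, dy, dz, spin], ...]]. A call has 1 to 12 rows; each row shifts and turns the commanded pose from where the row before left it; what a row does not reach is not made up. Full scale, the value 1, is 0.03 m for a shift and 6 degrees for a turn. A row lasts 1/10 s, in which the tool goes at most 50 mm and 8.59 degrees, less where a joint would pass 70% of its speed; a pose out of reach is approached as far as the arm can. A call with a number of a shift or a turn outside -1 to 1 is refused whole. A call with a gripper value outside its range is refused whole. "hand" is the closure, from -1 (fully open) to 1 (shut), set as the call begins (left out, the last holds). The fingers move at their own pace and stop on an object; the grip force is fixed at half the most. Time passes only in rows, so rows that do not move let the fingers close. It gives the time, the measured TCP pose, the force, the opening and the grip force at its end, in the units of the state.
- state(): the state, without advancing time (a new reading comes with each control period).
- cams.read_camera(name): name is "side" or "top"; returns a dict with "pixels" (400x640x3 uint8, blue, green, red), "z_map" (400x640 float32, m along the optical axis (not along the pixel's ray), 0 where there is no reading), "intrinsics" (3x3 intrinsics, pixels), "xyz" and "orientation" of the camera in the world. Camera axes: x right, y down, z forward; pixel columns grow to the right and rows downward; lengths in m; the calibration is good to about 2 mm. A picture is of the moment at which its call begins.
- order.job_done(): hands the job in; it is judged then, once.
The state is a dict: "t": time; "joint_pos": joint angles; "qvel": joint speeds; "joint_torque": joint torques, N m; "position": TCP position; "ee_rot": TCP orientation; "ft_force": force on the tool from outside, world axes, zero at the start; "ft_torque": the same for the moment, N m; "finger_gap": finger opening in m; "grasp_force": force on a finger pad.
Only numpy, scipy, OpenCV 4.12 (cv2) and the standard library are available. Lean on these libraries where they do the work, as an engineer would, in place of code of your own. Each camera call takes 0.05 s, during which the arm holds its last target. There are 200 camera calls.

## Task

One drawer at a time on the watchmaker's bench: first push the narrow unit's drawer, which was left out, fully shut, then draw the wide unit's drawer open about 90 mm by its handle and leave it there. Go gently: hook the handle instead of clamping it, and never press on or squeeze either drawer unit with more than about 30 N; leave the tools and pots around alone.

Things in the scene. Friction and masses are not known exactly. Their poses are not given: they have to be found in the camera images.
- wide_unit: The wide unit: grey sheet-metal drawer unit, fixed, 220 mm wide, 220 deep, 100 high, one drawer. Origin: on the bench under the middle of its front face; x points into the unit (the drawer slides out along -x), y along the front, z up. The front panel is 80 mm high, 12 thick, flush with the front face when shut; behind it an open box, walls up to 72 mm above the bench.
- narrow_unit: The narrow unit: grey sheet-metal drawer unit, fixed, 140 mm wide, 220 deep, 100 high, one drawer. Origin: on the bench under the middle of its front face; x points into the unit (the drawer slides out along -x), y along the front, z up. The front panel is 80 mm high, 12 thick, flush with the front face when shut; behind it an open box, walls up to 72 mm above the bench.
- wide_drawer_handle (a point): Middle of the wide drawer's handle (moves with the drawer): a round steel bar 10 mm in diameter and 110 mm long along the unit's y, its axis 75 mm above the bench (25 mm below the unit's top) and 42 mm out from the panel's face, so that 37 mm is free behind it; held by an 8 mm post near each end.
- narrow_drawer_handle (a point): Middle of the narrow drawer's handle (moves with the drawer): a round steel bar 10 mm in diameter and 80 mm long along the unit's y, its axis 75 mm above the bench (25 mm below the unit's top) and 42 mm out from the panel's face, so that 37 mm is free behind it; held by an 8 mm post near each end.
- wide_drawer (a joint): How far the wide drawer is out, m: 0 shut, 0.15 at its stop. It starts nearly shut.
- narrow_drawer (a joint): How far the narrow drawer is out, m: 0 shut, 0.15 at its stop. It starts well out.
- holder: Bystander: steel movement holder (small vice), 50 x 50 x 26 mm with a screw sticking out 30 mm, on the white paper nearest the robot. Origin: centre of its underside.
- loupe: Bystander: black eye loupe, 38 mm across, 30 mm high, on the bench to one side. Origin: centre of its underside.
- jar: Bystander: small clear pot with a white lid, 48 mm across, 40 mm high, on the bench to one side. Origin: centre of its underside.
- die: Bystander: stepped aluminium case-press die, 44 mm across, 26 mm high, standing on top of the wide unit behind its middle (about 120 mm behind its front). Origin: centre of its underside.

How it is judged:
By the outcome, as a careful person would: the job done as asked, in the order asked, and still so for the second after the job is handed in, with the robot touching nothing.
It also fails if it takes over 48 s, if anything falls off the work surface, if the arm or the gripper's body presses on something with over 40 N, if the wrist force passes 120 N, or if a joint passes its speed limit or range.

## Working session

There is one attempt and no reset: what is moved stays moved. The work goes in short steps, Python scripts to look and compute and a tool call to move; the robot and the scene stay as the last step left them, time stands still between calls to the robot, and variables do not carry over. Pictures are saved under pics/ and viewed, at most 10 in all, crops included, and the job is handed in when it is done.

Besides the shell and the picture viewer there is one more tool, called as name([rows], argument=value, ...), one row to a line, values as JSON. apply_moves: Moves the arm, as the interface text tells. Its arguments: {"type":"object","properties":{"motion":{"type":"array","items":{"type":"array","items":{"type":"array","items":{"type":"number"}}}},"hand":{"type":"number"}},"required":["motion"]}

```bash
mkdir -p pics; python3 - <<'E'
from plant import state,cams,arm
import cv2,numpy as np
for n in("top","side"):
    c=cams.read_camera(n); cv2.imwrite(f"pics/{n}0.png",c["pixels"]); np.savez(f"{n}0.npz",**c)
    print(n,c["intrinsics"].tolist(),c["xyz"],c["orientation"])
s=state();print(s)
E
```

```text
top [[496.43038564247666, 0.0, 321.1657105083187], [0.0, 496.43038564247666, 192.52574430612842], [0.0, 0.0, 1.0]] [ 0.45601241 -0.00269752  1.39308034] [[ 0.00827401 -0.99180038  0.12752858]
 [-0.99993731 -0.0091684  -0.00642781]
 [ 0.00754434 -0.12746741 -0.99181407]]
side [[381.65051464175093, 0.0, 321.356043757516], [0.0, 381.65051464175093, 204.93637774906003], [0.0, 0.0, 1.0]] [0.19795014 0.45651489 0.85095462] [[-0.75170949 -0.49652422  0.43404671]
 [-0.65923072  0.5843343  -0.47325288]
 [-0.01864686 -0.6418856  -0.76657365]]
{'t': 0.1, 'joint_pos': array([-7.44436713e+01,  3.02331935e+00,  8.03077740e+01, -1.28175575e-03,
        9.67485840e+01, -4.02767469e+00]), 'qvel': array([ 0.06037797,  0.05774337, -0.26250594, -0.04117766,  0.0017488 ,
        0.12565518]), 'joint_torque': array([ 9.71131230e-04, -3.82582211e+01, -3.60987031e+01, -8.54017708e-05,
        4.83034848e-03, -1.46668265e-05]), 'position': array([ 0.17591963, -0.49436446,  0.23055426]), 'ee_rot': array([[ 9.42151963e-01,  3.35185804e-01, -3.94349761e-04],
       [ 3.35186027e-01, -9.42151022e-01,  1.33373222e-03],
       [ 7.55110745e-05, -1.38875896e-03, -9.99999033e-01]]), 'ft_force': array([0.19852382, 0.3454964 , 0.44031848]), 'ft_torque': array([ 0.00310762, -0.07488728,  0.0173199 ]), 'grasp_force': 0.0, 'finger_gap': 0.08507088783331591}
```

View pics/top0.png

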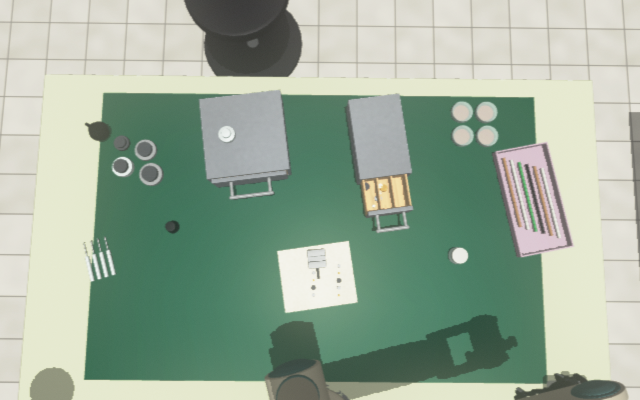

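View pics/side0.png

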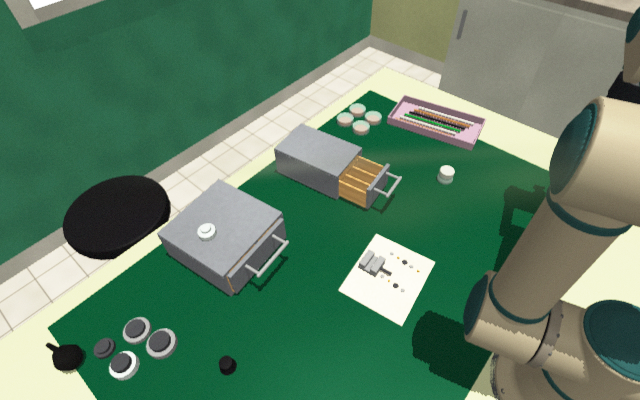

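The top view shows the wide unit around (245,135) with its handle at (251,195) and the die at (227,134). The narrow unit is at (378,140), its drawer out and its handle at (391,228). The holder is at (317,260) and the jar at (459,256). The side view agrees. Next I measure the unit tops and handles from depth.

```bash
cat > h.py <<'E'
import numpy as np,cv2
def cloud(c):
    K=c["intrinsics"];z=c["z_map"].astype(float);v,u=np.mgrid[:400,:640]
    P=np.stack([(u-K[0,2])/K[0,0]*z,(v-K[1,2])/K[1,1]*z,z],-1)@c["orientation"].T+c["xyz"]
    P[z==0]=np.nan
    return P
def ray(c,u,v,h):
    d=c["orientation"]@np.linalg.inv(c["intrinsics"])@[u,v,1]; return c["xyz"]+d*(h-c["xyz"][2])/d[2]
E
python3 - <<'E'
from h import *
c=np.load("top0.npz");P=cloud(c);Z=P[...,2]
print("bench z",np.nanmedian(Z[210:230,280:340]))
for n,(a,b,w,hh),hb in(("wide",(185,80,120,110),(222,178,60,26)),("narrow",(335,85,85,100),(368,208,50,30))):
    m=np.zeros((400,640),np.uint8);m[b:b+hh,a:a+w]=(np.abs(Z-.1)<.006)[b:b+hh,a:a+w]
    cs,_=cv2.findContours(m,0,1);k=max(cs,key=cv2.contourArea)
    q=np.array([ray(c,*p,.1)[:2] for p in k[:,0]]).astype(np.float32)
    print(n,"top z",np.median(Z[m>0]),cv2.minAreaRect(q)); print(cv2.boxPoints(cv2.minAreaRect(q)))
    a,b,w,hh=hb
    sub=Z[b:b+hh,a:a+w]; g=c["pixels"][b:b+hh,a:a+w].astype(int)
    m=(sub>.055)&(sub<.09)&True
    print((m*1).sum()); 
    for r in range(hh): print(b+r,''.join('%3d'%(x*1000) if x>0.03 else '  .' for x in sub[r]))
E
```

```text
bench z 0.0007176817714481531
wide top z 0.09954689985595566 ((0.7764258980751038, 0.19602560997009277), (0.225267231464386, 0.21962694823741913), 7.6235504150390625)
[[0.65021956 0.28992605]
 [0.6793561  0.07224037]
 [0.90263224 0.10212517]
 [0.8734957  0.31981087]]
380
178  93 92 89 87 90 86 91 87 85 90 88 88 86 86 89 91 92 87 91 83 86 90 90 90 90 91 90 85 93 89 93 85 90 86 81 80 82 76 78 73 71 65 69 66 65 67 80 83 77 53 53 50 47 52 44 40 39 35 38 34
179  84 88 89 88 88 87 86 87 86 90 91 90 90 88 89 85 89 91 87 89 92 88 86 85 89 84 84 80 79 76 74 67 68 70 64 64 64 65 61 55 51 48 54 49 45 47 75 78 79 37 33 30 35 30 31  .  .  .  .  .
180  87 84 87 88 89 90 91 89 90 85 87 91 94 88 88 86 89 79 80 81 75 80 77 72 72 66  . 63 60 62 63 48 55 49 55 43 45 43 46 41 45 39 35 35  .  . 75 76 79  .  .  .  .  .  .  .  .  .  .  .
181  87 87 94 88 93 86 85 87 87 84 81 82 80 75 70 73 64 66 70 70 66 64 57 56 58 45 52 51 45 44 43 40 39 36 40 31  . 30  .  .  .  .  .  .  .  . 80 77 77  .  .  .  .  .  .  .  .  .  .  .
182  88 83 82 84 76 71 73 69 79 74 76 64 61 62 61 56 49 48 49 49 48 45 42 39 39 34 36 33
[... 8185 characters left out ...]
 .  .  .  .  .  .  .  .  .  .  .  .  .  .  .  .  .  .  .  .  .  .  .  .  .  .  .
234   .  .  .  .  .  .  .  .  .  .  .  .  .  .  .  .  .  .  .  .  .  .  .  .  .  .  .  .  .  .  .  .  .  .  .  .  .  .  .  .  .  .  .  .  .  .  .  .  .  .
235   .  .  .  .  .  .  .  .  .  .  .  .  .  .  .  .  .  .  .  .  .  .  .  .  .  .  .  .  .  .  .  .  .  .  .  .  .  .  .  .  .  .  .  .  .  .  .  .  .  .
236   .  .  .  .  .  .  .  .  .  .  .  .  .  .  .  .  .  .  .  .  .  .  .  .  .  .  .  .  .  .  .  .  .  .  .  .  .  .  .  .  .  .  .  .  .  .  .  .  .  .
237   .  .  .  .  .  .  .  .  .  .  .  .  .  .  .  .  .  .  .  .  .  .  .  .  .  .  .  .  .  .  .  .  .  .  .  .  .  .  .  .  .  .  .  .  .  .  .  .  .  .
```

```bash
cat >> h.py <<'E'
def handles(c,boxes={"wide":(222,187,60,16),"narrow":(368,219,50,18)}):
    P=cloud(c);o={}
    for n,(a,b,w,hh) in boxes.items():
        m=np.zeros((400,640),bool);m[b:b+hh,a:a+w]=1
        m&=(P[...,2]>.065)&(P[...,2]<.09)
        v,u=np.nonzero(m); q=np.array([ray(c,x,y,.079)[:2] for x,y in zip(u,v)])
        yaw=np.radians(7.9);X=np.array([np.cos(yaw),np.sin(yaw)]);Y=np.array([-X[1],X[0]])
        s=q@X; k=s<np.min(s)+.013; f=q[k]; p=np.polyfit(f@Y,f@X,1)
        ym=(np.min(f@Y)+np.max(f@Y))/2; sm=np.median(f@X)
        o[n]=(sm*X+ym*Y, np.degrees(yaw)-np.degrees(np.arctan(p[0])),np.ptp(f@Y))
    return o
E
python3 - <<'E'
from h import *
H=handles(np.load("top0.npz"))
back={"wide":((.90263+.8735)/2,(.10213+.31981)/2),"narrow":((.89586+.87602)/2,(-.21962-.08073)/2)}
for n,(m,a,l) in H.items():
    X=np.array([np.cos(np.radians(7.9)),np.sin(np.radians(7.9))]);Y=np.array([-X[1],X[0]])
    fr=np.array(back[n])-.22*X
    print(n,"handle",m,"yaw",a,"len",l,"front",fr,"out",(fr-m)@X-.042,"lat",(m-fr)@Y)
c=np.load("top0.npz");P=cloud(c)
for n,(u,v) in dict(die=(227,134),holder=(317,258),jar=(459,256)).items(): print(n,P[v-3:v+4,u-3:u+4].reshape(-1,3).mean(0))
E
```

```text
wide handle [0.61755547 0.17424994] yaw 7.732801712122579 len 0.11561351524346009 front [0.67015292 0.1807322 ] out 0.010989217886005334 lat 0.0008084965478012966
narrow handle [ 0.53094651 -0.20084582] yaw 8.441878923140642 len 0.08867354994283702 front [ 0.66802792 -0.1804128 ] out 0.09658883814298824 lat -0.001398003938038557
die [0.77103697 0.23637631 0.12430535]
holder [ 0.45143721 -0.00166575  0.0143005 ]
jar [ 0.46006787 -0.38624049  0.04031698]
```

Both units sit at about 8° yaw. The narrow drawer is out ≈97 mm, with its handle at (0.531,-0.201). The wide drawer is out ≈11 mm, with its handle at (0.618,0.174). Bar lengths and lateral offsets match the given sizes. I'll close the fingers and go to the front of the narrow handle.

apply_moves([
  [[0.85,0.8,0,-0.5],[0.85,0.8,0,-0.5],[0.85,0.8,0,-0.5],[0.85,0.8,0,-0.43],[0.85,0.8,0,0],[0.85,0.8,0,0],[0.85,0.8,0,0],[0.85,0.8,0,0],[0.85,0.8,0,0],[0.85,0.8,0,0],[0.85,0.8,0,0],[0.85,0.8,0,0]],
], hand=1)

```text
t: 1.3
position: [0.4828, -0.2054, 0.2309]
ee_rot: [[0.99, 0.139, -0.001], [0.139, -0.99, 0.0], [-0.001, -0.0, -1.0]]
ft_force: [0.5, -0.7, -0.1]
finger_gap: 0.0
grasp_force: 0.0
```

apply_moves([
  [[0,-0.05,-0.7,0],[0,0,-0.7,0],[0,0,-0.7,0],[0,0,-0.7,0],[0,0,-0.7,0],[0,0,-0.7,0],[0,0,-0.7,0],[0,0,-0.7,0],[0,0,-0.2,0],[0,0,0,0]],
])

```text
t: 2.3
position: [0.4814, -0.2078, 0.0564]
ee_rot: [[0.99, 0.139, -0.002], [0.139, -0.99, 0.001], [-0.002, -0.001, -1.0]]
ft_force: [0.2, 0.5, 0.6]
finger_gap: 0.0005
grasp_force: 0.0
```

```bash
python3 - <<'E'
from plant import state,cams
import cv2
c=cams.read_camera("side"); cv2.imwrite("pics/side1.png",cv2.resize(c["pixels"][100:280,240:480],None,fx=3,fy=3))
print(state()["position"],state()["ft_force"])
E
```

```text
[ 0.48204998 -0.20817188  0.05759011] [-0.08427398 -0.05922618  1.16927336]
```

View pics/side1.png

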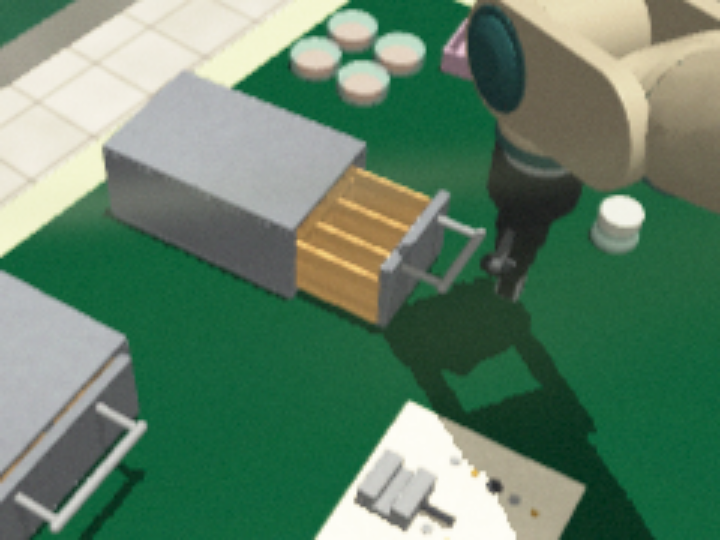

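The closed fingers (crop ≈(505,265)) stand just in front of the middle of the narrow handle (≈(460,265)). Next I approach and push along the unit's x axis.

apply_moves([
  [[0.3,0.042,0,0],[0.3,0.042,0,0],[0.2,0.028,0,0],[0.1,0.014,0,0],[0.1,0.014,0,0],[0.1,0.014,0,0],[0.1,0.014,0,0],[0.1,0.014,0,0]],
])

```text
t: 3.15
position: [0.521, -0.2026, 0.0572]
ee_rot: [[0.99, 0.139, -0.001], [0.139, -0.99, 0.0], [-0.001, -0.0, -1.0]]
ft_force: [-1.7, -0.1, 0.9]
finger_gap: -0.0003
grasp_force: 0.9
```

apply_moves([
  [[0.1,0.014,0,0],[0.15,0.021,0,0],[0.15,0.021,0,0],[0.15,0.021,0,0],[0.15,0.021,0,0],[0.15,0.021,0,0],[0.15,0.021,0,0],[0.15,0.021,0,0],[0.15,0.021,0,0],[0.15,0.021,0,0],[0.15,0.021,0,0],[0.15,0.021,0,0]],
])

```text
t: 4.35
position: [0.5738, -0.1953, 0.0573]
ee_rot: [[0.99, 0.139, -0.0], [0.139, -0.99, -0.0], [-0.0, 0.0, -1.0]]
ft_force: [-1.2, 1.1, -0.3]
finger_gap: 0.0
grasp_force: 0.9
```

apply_moves([
  [[0.1,0.014,0,0],[0.1,0.014,0,0],[0.1,0.014,0,0],[0.1,0.014,0,0],[0.1,0.014,0,0],[0.1,0.014,0,0],[0.1,0.014,0,0],[0.1,0.014,0,0],[0.1,0.014,0,0],[0.05,0.007,0,0]],
])

```text
t: 5.35
position: [0.6023, -0.1913, 0.0573]
ee_rot: [[0.99, 0.139, 0.0], [0.139, -0.99, -0.0], [0.0, 0.0, -1.0]]
ft_force: [-2.3, 0.7, -0.1]
finger_gap: 0.0002
grasp_force: 0.8
```

apply_moves([
  [[0.03,0.004,0,0],[0.03,0.004,0,0],[0.03,0.004,0,0],[0.03,0.004,0,0]],
])

```text
t: 5.75
position: [0.6056, -0.1909, 0.0573]
ee_rot: [[0.99, 0.139, -0.0], [0.139, -0.99, -0.0], [-0.0, 0.0, -1.0]]
ft_force: [-1.5, 1.2, -0.6]
finger_gap: 0.0003
grasp_force: 0.8
```

apply_moves([
  [[0.03,0.004,0,0],[0.03,0.004,0,0],[0.03,0.004,0,0]],
])

```text
t: 6.05
position: [0.6084, -0.1905, 0.0573]
ee_rot: [[0.99, 0.139, 0.0], [0.139, -0.99, -0.0], [0.0, 0.0, -1.0]]
ft_force: [-1.6, 0.5, 0.1]
finger_gap: -0.0001
grasp_force: 0.8
```

apply_moves([
  [[0.03,0.004,0,0],[0.03,0.004,0,0]],
])

```text
t: 6.25
position: [0.6102, -0.1902, 0.0573]
ee_rot: [[0.99, 0.139, 0.0], [0.139, -0.99, -0.0], [0.0, 0.0, -1.0]]
ft_force: [-1.9, 0.8, 0.1]
finger_gap: -0.0001
grasp_force: 0.8
```

apply_moves([
  [[0.02,0.003,0,0],[0.02,0.003,0,0]],
])

```text
t: 6.45
position: [0.6105, -0.1902, 0.0573]
ee_rot: [[0.99, 0.139, -0.002], [0.139, -0.99, -0.0], [-0.002, -0.0, -1.0]]
ft_force: [-9.2, 0.1, 2.6]
finger_gap: -0.0003
grasp_force: 4.3
```

apply_moves([
  [[0.02,0.003,0,0],[0.02,0.003,0,0]],
])

```text
t: 6.65
position: [0.6106, -0.1902, 0.0572]
ee_rot: [[0.99, 0.139, -0.005], [0.139, -0.99, 0.0], [-0.005, -0.001, -1.0]]
ft_force: [-15.7, 2.0, 6.9]
finger_gap: -0.0001
grasp_force: 7.5
```

apply_moves([
  [[0.02,0.003,0,0]],
])

```text
t: 6.75
position: [0.6106, -0.1902, 0.0572]
ee_rot: [[0.99, 0.139, -0.007], [0.139, -0.99, 0.0], [-0.007, -0.001, -1.0]]
ft_force: [-17.9, 1.1, 8.6]
finger_gap: -0.0001
grasp_force: 9.2
```

The drawer hit its stop exactly where predicted (TCP x 0.6106). I back off, rise and look.

apply_moves([
  [[-0.1,-0.014,0,0],[-0.3,-0.042,0,0],[-0.5,-0.07,0,0],[-0.5,-0.07,0,0],[0,0,0.8,0],[0,0,0.9,0],[0,0,0.9,0],[0,0,0.9,0],[0,0,0.9,0],[0,0,0.4,0]],
])

```text
t: 7.75
position: [0.5718, -0.1962, 0.2048]
ee_rot: [[0.99, 0.139, 0.005], [0.139, -0.99, -0.002], [0.005, 0.003, -1.0]]
ft_force: [0.1, -0.6, 0.2]
finger_gap: 0.0001
grasp_force: 0.0
```

apply_moves([
  [[0.2,0.9,0,0],[0.2,0.9,0,0],[0.2,0.9,0,0],[0.2,0.9,0,0],[0.2,0.9,0,0],[0.2,0.9,0,0],[0.2,0.9,0,0],[0.2,0.9,0,0],[0.2,0.9,0,0],[0.2,0.9,0,0],[0.2,0.9,0,0],[0.2,0.9,0,0]],
])

```text
t: 8.95
position: [0.6431, 0.1293, 0.2004]
ee_rot: [[0.99, 0.139, -0.001], [0.139, -0.99, -0.0], [-0.001, 0.0, -1.0]]
ft_force: [0.5, 0.3, 0.3]
finger_gap: 0.0002
grasp_force: 0.0
```

```bash
python3 - <<'E'
from plant import state,cams
from h import *
c=cams.read_camera("side"); cv2.imwrite("pics/side2.png",c["pixels"])
c=cams.read_camera("top"); cv2.imwrite("pics/top2.png",c["pixels"]); np.savez("top2.npz",**c)
print(handles(c,{"narrow":(355,184,60,16)}),state()["position"],state()["ft_force"])
E
```

```text
{'narrow': (array([ 0.62701873, -0.1870863 ]), np.float64(8.444661745645943), np.float64(0.08684027885047008))} [0.64291549 0.13143279 0.20000448] [-0.53938386 -0.75323844  0.37114788]
```

View pics/side2.png

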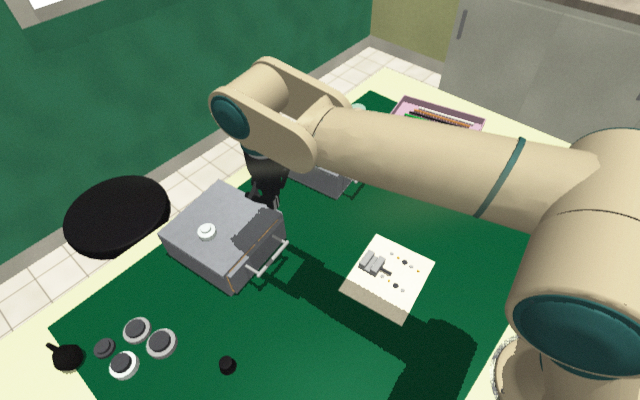

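View pics/top2.png

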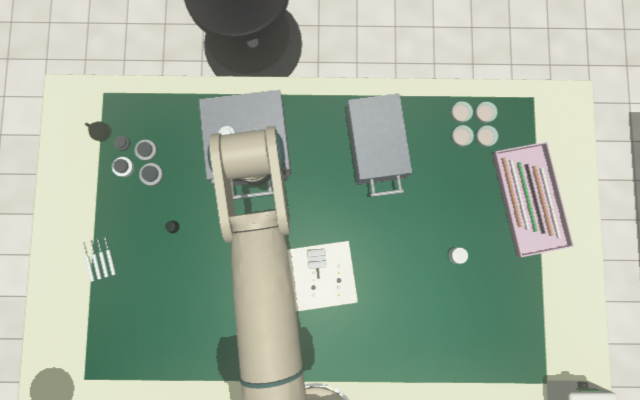

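The narrow drawer is shut: its handle at (386,190) measures (0.627,-0.187), as expected. The gripper is above the wide unit. I move over the gap behind the handle bar and lower.

apply_moves([
  [[-0.03,0.5,0,0],[-0.04,0.5,0,0],[0,0.53,0,0],[0,0,0,0],[0,0,-0.6,0],[0,0,-0.6,0],[0,0,-0.6,0],[0,0,-0.6,0],[0,0,-0.5,0],[0,0,0,0]],
])

```text
t: 10.05
position: [0.6398, 0.1737, 0.1114]
ee_rot: [[0.99, 0.139, -0.005], [0.139, -0.99, -0.001], [-0.005, 0.001, -1.0]]
ft_force: [-0.1, 0.4, 0.6]
finger_gap: -0.0001
grasp_force: 0.0
```

apply_moves([
  [[0.04,0.05,-0.2,0],[0,0,-0.2,0],[0,0,-0.2,0],[0,0,-0.2,0],[0,0,-0.2,0],[0,0,-0.2,0],[0,0,0,0]],
])

```text
t: 10.75
position: [0.6416, 0.1756, 0.0769]
ee_rot: [[0.99, 0.139, -0.002], [0.139, -0.99, -0.001], [-0.002, 0.0, -1.0]]
ft_force: [0.3, -0.7, -0.4]
finger_gap: 0.0
grasp_force: 0.0
```

apply_moves([
  [[0,0,-0.25,0],[0,0,-0.25,0],[0,0,-0.2,0],[0,0,0,0],[-0.1,-0.014,0,0],[-0.05,-0.007,0,0],[-0.05,-0.007,0,0],[-0.05,-0.007,0,0]],
])

```text
t: 11.55
position: [0.6347, 0.1747, 0.0577]
ee_rot: [[0.99, 0.139, 0.001], [0.139, -0.99, 0.0], [0.001, 0.0, -1.0]]
ft_force: [-0.2, -0.6, -0.2]
finger_gap: 0.0002
grasp_force: 0.0
```

apply_moves([
  [[-0.05,-0.007,0,0],[-0.05,-0.007,0,0],[-0.08,-0.011,0,0],[-0.1,-0.014,0,0],[-0.1,-0.014,0,0],[-0.1,-0.014,0,0],[-0.1,-0.014,0,0],[-0.1,-0.014,0,0]],
])

```text
t: 12.35
position: [0.6141, 0.1719, 0.0575]
ee_rot: [[0.99, 0.139, 0.0], [0.139, -0.99, 0.0], [0.0, -0.0, -1.0]]
ft_force: [2.4, 0.6, 0.2]
finger_gap: 0.0003
grasp_force: 0.9
```

```bash
python3 - <<'E'
from plant import state,cams
import cv2
c=cams.read_camera("side"); cv2.imwrite("pics/side3.png",cv2.resize(c["pixels"][150:320,140:340],None,fx=3,fy=3))
print(state()["position"],state()["ft_force"])
E
```

```text
[0.61365173 0.17176741 0.05733449] [0.48274117 1.35049484 0.27636413]
```

View pics/side3.png

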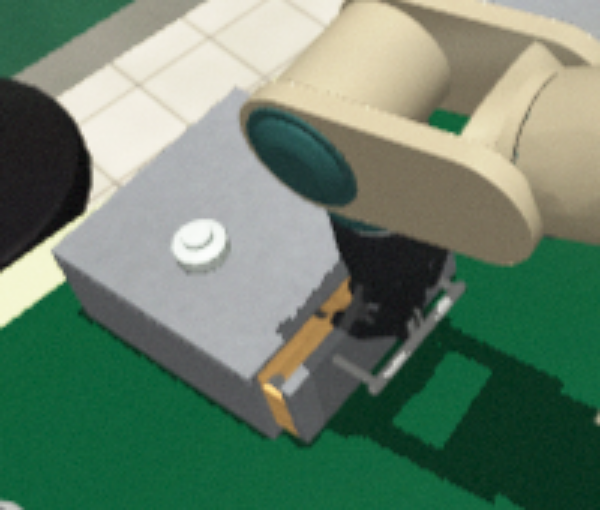

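The fingers are hooked behind the bar (crop ≈(410,330)) and the drawer is coming out with its inside showing at (310,340). I keep pulling.

apply_moves([
  [[-0.1,-0.014,0,0],[-0.13,-0.018,0,0],[-0.13,-0.018,0,0],[-0.13,-0.018,0,0],[-0.13,-0.018,0,0],[-0.13,-0.018,0,0],[-0.13,-0.018,0,0],[-0.13,-0.018,0,0],[-0.13,-0.018,0,0],[-0.13,-0.018,0,0],[-0.13,-0.018,0,0],[-0.1,-0.014,0,0]],
])

```text
t: 13.6
position: [0.5689, 0.1655, 0.0573]
ee_rot: [[0.99, 0.139, -0.0], [0.139, -0.99, -0.0], [-0.0, 0.0, -1.0]]
ft_force: [1.3, 1.7, -0.3]
finger_gap: -0.0003
grasp_force: 0.9
```

apply_moves([
  [[-0.08,-0.011,0,0],[-0.08,-0.011,0,0],[-0.06,-0.008,0,0],[-0.06,-0.008,0,0],[-0.04,-0.006,0,0],[-0.03,-0.004,0,0],[0,0,0,0],[0,0,0,0]],
])

```text
t: 14.4
position: [0.5587, 0.164, 0.0572]
ee_rot: [[0.99, 0.139, -0.001], [0.139, -0.99, -0.0], [-0.001, 0.0, -1.0]]
ft_force: [0.2, 0.7, -0.4]
finger_gap: -0.0001
grasp_force: 0.2
```

apply_moves([
  [[-0.04,-0.006,0,0],[-0.04,-0.006,0,0],[-0.03,-0.004,0,0],[0,0,0,0],[0,0,0,0],[0.1,0.014,0,0],[0.13,0.018,0,0],[0,0,0,0],[0,0,0.2,0],[0,0,0.4,0],[0,0,0.6,0],[0,0,0.6,0]],
])

```text
t: 15.6
position: [0.5625, 0.1646, 0.113]
ee_rot: [[0.99, 0.139, 0.001], [0.139, -0.99, 0.0], [0.001, 0.0, -1.0]]
ft_force: [0.2, 0.4, 0.8]
finger_gap: 0.0001
grasp_force: 0.0
```

apply_moves([
  [[0,0,0.8,0],[0,0,0.8,0],[0,0,0.8,0],[-0.3,-0.9,0.4,0],[-0.3,-0.9,0,0],[-0.3,-0.9,0,0],[-0.3,-0.9,0,0],[-0.3,-0.9,0,0],[-0.3,-0.9,0,0],[-0.3,-0.9,0,0],[-0.3,-0.9,0,0],[0,0,0,0]],
])

```text
t: 16.8
position: [0.4898, -0.0538, 0.1967]
ee_rot: [[0.991, 0.136, 0.002], [0.136, -0.991, -0.001], [0.001, 0.001, -1.0]]
ft_force: [0.9, 0.1, 0.6]
finger_gap: 0.0001
grasp_force: 0.0
```

```bash
python3 - <<'E'
from plant import state,cams
from h import *
c=cams.read_camera("top"); cv2.imwrite("pics/top4.png",c["pixels"])
H=handles(c,{"narrow":(355,184,60,16),"wide":(222,213,65,25)});X=np.array([.9905,.1374])
print(H,"out wide",(np.array([.67015,.18073])-H["wide"][0])@X-.042,"narrow",(np.array([.66803,-.18041])-H["narrow"][0])@X-.042,state()["position"],state()["ft_force"],state()["t"])
E
```

```text
{'narrow': (array([ 0.62694014, -0.1870972 ]), np.float64(8.462233915416457), np.float64(0.08684027885047008)), 'wide': (array([0.54053621, 0.16316302]), np.float64(7.545311456566151), np.float64(0.11706845266035143))} out wide 0.08879615830642801 narrow -0.0003816686982203443 [ 0.490255   -0.05243132  0.19659602] [0.48528236 1.12191812 0.73117981] 16.85
```

View pics/top4.png

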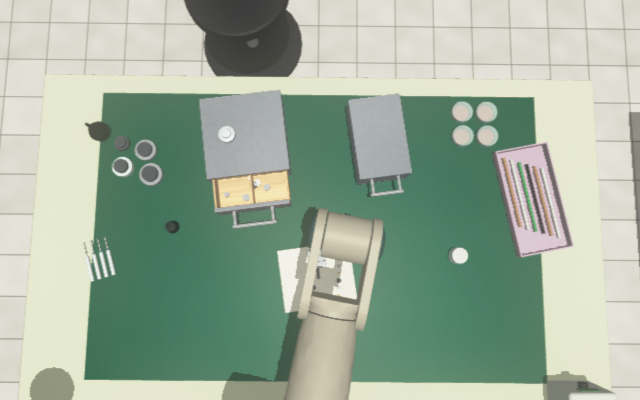

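The wide drawer is out 89 mm (handle at (254,224)), the narrow drawer is shut (handle at (386,190)), and the arm is clear at z 0.197. The die, loupe and jar are in place. Handing in.

```bash
python3 -c "
from plant import order
print(order.job_done())"
```

```text
the job is handed in; nothing more can be done
None
```

I pushed the narrow drawer fully shut first, then hooked the wide drawer's handle and drew it out to about 89 mm (by camera). The highest force I read was about 20 N, the die, loupe and jar stayed put, the holder was never approached, and the job was handed in at about 17 s with the arm clear.

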